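# Seat a hatch plug in the V of a centring jig

### The arm

A 6-joint arm with a two-finger parallel gripper is mounted at the origin on the work surface. World frame = base frame: x ahead of the robot, y to its left, z up, the work surface at z = 0. Lengths are in m, angles in rad, forces in N, time in s.
With the tool pointing down it reaches from about 0.25 to 0.8 m from the base axis. Payload 8.5 kg.
Tool frame: the origin (TCP) lies midway between the tips of the shut fingers; the grasp point (between the pads) lies 19 mm behind it (bot.pinch_z is the distance from the TCP to the grasp point, in m); z points along the fingers, y is the line along which they close (so a half turn about z gives the same grasp; the last joint's range is limited). The gripper opens to 85 mm and grips with 20 to 120 N. Pads are 22 mm wide; open, the fingers measure 114 mm over their backs; the gripper's body (76 mm by 85 mm) begins 54 mm behind the grasp point. The pads swing forward as they close: fully open they stand 13 mm farther back than shut.
Start: joints at [1.206, 0.238, -0.013, 1.319, 0, 1.571], TCP at [0.187, 0.49, 0.231] pointing down, gripper open.
Joint ranges: [-2.66, 2.66], [-1.03, 1.9], [-1.14, 1.46], [-1.82, 2.27], [-1.45, 1.34], [-3.14, 3.14]. Speed limits (rad/s): [2.22, 2.22, 2.79, 3.14, 3.14, 3.14].

### API

Orientations are given as a unit quaternion [w, x, y, z].
In Python, from plant import bot, viewer gives the robot as it stands.
- The arm moves only by the tool move_arm, never from a script. Its arguments are lists of equal length, an entry for each row: "gripper": the opening, from 0 (shut) to 1 (fully open); "translation": the shift along the tool's x, y, z in units of 0.025 m (1.0 is 0.025 m), a list of three; "turn": the turn, a rotation vector about the tool's x, y, z in units of 0.1 rad (1.0 is 0.1 rad), a list of three. In form: {"gripper": [gripper, ...], "translation": [[x, y, z], ...], "turn": [[wx, wy, wz], ...]}. A call has 1 to 5 rows; each row shifts and turns the commanded pose from where the row before left it, along the tool's axes as they then stand; what a row does not reach is not made up. A row lasts 1/12 s, in which the tool goes at most 41.7 mm and 7.16 degrees, less where a joint would pass 70% of its speed; a pose out of reach is approached as far as the arm can. A call with a number of a shift or a turn outside -1 to 1 is refused whole. A call with a gripper value outside its range is refused whole. The fingers move at their own pace and stop on an object; the grip force is fixed at half the most. Time passes only in rows, so rows that do not move let the fingers close. It gives the time, the measured TCP pose, the force, the opening and the grip force at its end, in the units of the state.
- bot.state(): the state, without advancing time (a new reading comes with each control period).
- viewer.get_image(name): name is "side" or "top"; returns the picture (420x560x3 uint8, red, green, blue); there is no depth.
- viewer.calibration(name): a dict with "fx", "fy", "cx", "cy" (pixels), "dist" ([k1, k2, p1, p2, k3] as OpenCV has them; the pictures are not rectified), "pose" (4x4, takes a point from camera to world coordinates). Camera axes: x right, y down, z forward; pixel columns grow to the right and rows downward; lengths in m; the calibration is good to about 2 mm. A picture is of the moment at which its call begins. calibration takes no time and is no camera call.
- bot.job_done(): hands the job in; it is judged then, once.
The state is a dict: "time_s": time; "qpos": joint angles; "dq": joint speeds; "joint_torque": joint torques, N m; "eef_pos": TCP position; "eef_rot": TCP orientation; "force": force on the tool from outside, world axes, zero at the start; "wrist_torque": the same for the moment, N m; "opening": finger opening in m; "finger_force": force on a finger pad.
Only numpy, scipy, OpenCV 4.12 (cv2) and the standard library are available. Lean on these libraries where they do the work, as an engineer would, in place of code of your own. Each camera call takes 0.05 s, during which the arm holds its last target. There are 200 camera calls.

### The job

Pick up the round blue hatch plug and set it upright on the plywood board of the centring jig, in the open mouth of the V and clear of both metal rails, and let go of it. Then push it from behind until it centres itself fully home against both rails, and keep pressing steadily with about 10 N for a second; no rail may ever take more than 14 N. Leave the plug seated and upright, back the gripper off, and do not disturb the wood off-cut, the paint jar or the orange spool.

Things in the scene. Friction and masses are not known exactly. Their poses are not given: they have to be found in the camera images.
- plug_center (a point): Centre, half-way up, of the hatch plug: a solid blue upright cylinder 50 mm in diameter and 36 mm tall, about 90 g, loose, standing on the bench; own z axis up. Painted wood.
- seat (a point): Point fixed to the jig where plug_center lies when the plug is fully home (standing on the board, touching both rails): 30 mm above the bench. Its x axis points along the V's centre line from the open mouth to the narrow end (the pushing direction); z up. Only board and rails touch the plug there; no other stop. A plug 45 mm behind the seat stands in the mouth with about 25 mm free to each rail.
- jig: The centring jig, fixed to the bench; place and heading change (within 30 degrees of straight away from the robot). Origin on the bench right below the seat, axes as the seat's. Waxed plywood board (friction about 0.2) 12 mm thick, from 130 mm behind the seat (-x) to 60 mm beyond it, 80 mm to each side.
- rail_left: The aluminium rail on the +y side of the V: 80 mm long, 12 mm thick, 24 mm tall, on the board (top 36 mm above the bench), rigid, polished and waxed (friction about 0.2). Its own x axis runs along it; it makes 35 degrees with the V's centre line. Origin: the middle of its underside. The inner faces are about 120 mm apart at the mouth and converge beyond the seat.
- rail_right: The aluminium rail on the -y side of the V, the mirror image of rail_left.
- offcut: Loose plain wood block 60 x 40 x 45 mm tall, a bystander; origin at the centre of its underside.
- paint_jar: Loose glass jar with red cap, 44 mm in diameter, 60 mm tall, a bystander; origin at the centre of its underside.
- spool: Loose orange ring lying flat, 60 mm outside diameter, 24 mm tall, a bystander; origin at the centre of its underside.

How it is judged:
By the outcome, as a careful person would: the job done as asked, in the order asked, and still so for the second after the job is handed in, with the robot touching nothing.
It also fails if it takes over 61 s, if anything falls off the work surface, if the arm or the gripper's body presses on something with over 40 N, if the wrist force passes 120 N, or if a joint passes its speed limit or range.

## Working session

There is one attempt and no reset: what is moved stays moved. The work goes in short steps, Python scripts to look and compute and a tool call to move; the robot and the scene stay as the last step left them, time stands still between calls to the robot, and variables do not carry over. Pictures are saved under pics/ and viewed, at most 10 in all, crops included, and the job is handed in when it is done.

Besides the shell and the picture viewer there is one more tool, called after "Request:" by a JSON object that holds its "fn" and its "kwargs", one argument or row to a line. move_arm: Moves the arm, as the interface text tells. Shifts and turns lie within -1 to 1; 1 stands for 0.025 m of shift or 0.1 rad of turn. Its arguments: {"type":"object","properties":{"gripper":{"type":"array","items":{"type":"number"}},"translation":{"type":"array","items":{"type":"array","items":{"type":"number","minimum":-1,"maximum":1}}},"turn":{"type":"array","items":{"type":"array","items":{"type":"number","minimum":-1,"maximum":1}}}},"required":["gripper","translation","turn"]}

```bash
mkdir -p pics; python3 - <<'E'
from plant import bot, viewer
import cv2
for n in ("top","side"):
    cv2.imwrite(f"pics/{n}0.png",cv2.resize(viewer.get_image(n)[:,:,::-1],(800,600),interpolation=cv2.INTER_CUBIC))
    print(viewer.calibration(n))
print(bot.state(),bot.pinch_z)
E
```

```text
{'fx': 392.4121627460909, 'fy': 392.4121627460909, 'cx': 273.55651537705177, 'cy': 206.82679190124026, 'dist': array([-0.0835354,  0.       ,  0.       ,  0.       ,  0.       ]), 'pose': array([[-0.00321085, -0.99750538,  0.07051738,  0.51636166],
       [-0.99987055,  0.00431426,  0.01550049, -0.00725481],
       [-0.01576605, -0.07045848, -0.99739011,  0.92665213],
       [ 0.        ,  0.        ,  0.        ,  1.        ]])}
{'fx': 394.09916085717924, 'fy': 394.09916085717924, 'cx': 274.36599439239376, 'cy': 218.61723625379622, 'dist': array([-0.03341955,  0.        ,  0.        ,  0.        ,  0.        ]), 'pose': array([[-0.93238996, -0.25355211,  0.25760492,  0.38542214],
       [-0.36105938,  0.62004549, -0.69654842,  0.60342076],
       [ 0.01688455, -0.74246543, -0.66967156,  0.63910155],
       [ 0.        ,  0.        ,  0.        ,  1.        ]])}
{'time_s': 0.1, 'qpos': array([ 1.20604231e+00,  2.38721275e-01, -1.41532322e-02,  1.31919026e+00,
        4.61143005e-06,  1.57078613e+00]), 'dq': array([ 0.00040494, -0.0002882 ,  0.00188907, -0.00137682,  0.00074924,
       -0.00086157]), 'joint_torque': array([-1.43458074e-04, -5.39721751e+01,  3.46998739e+01,  1.34366169e-02,
        5.77662991e-05,  1.14142287e-05]), 'eef_pos': array([0.1871476 , 0.49012421, 0.23074816]), 'eef_rot': array([-1.17297740e-04,  1.81362620e-01,  9.83416086e-01, -6.23283351e-04]), 'force': array([ 0.15965148,  0.31509973, -0.32953196]), 'wrist_torque': array([ 0.03164066,  0.02195223, -0.05435382]), 'finger_force': 0.0, 'opening': 0.08521771318367498} 0.0187
```

View pics/top0.png

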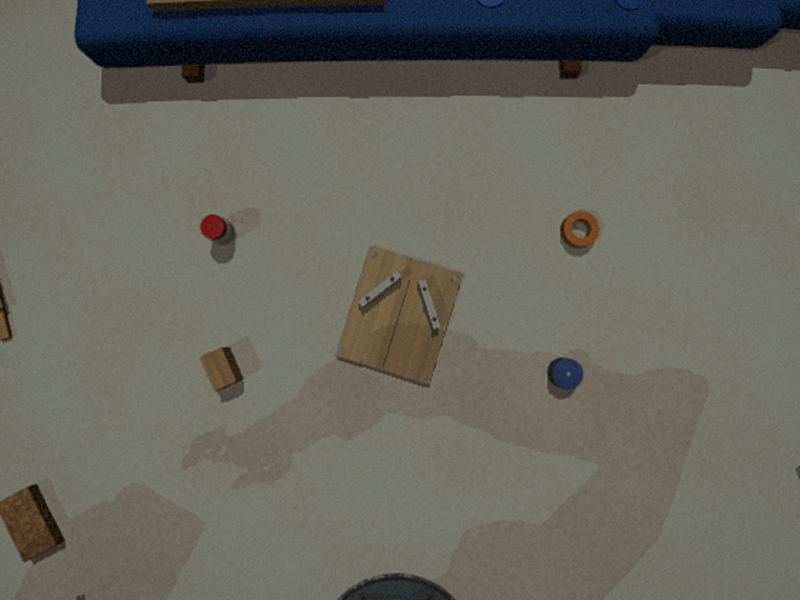

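View pics/side0.png

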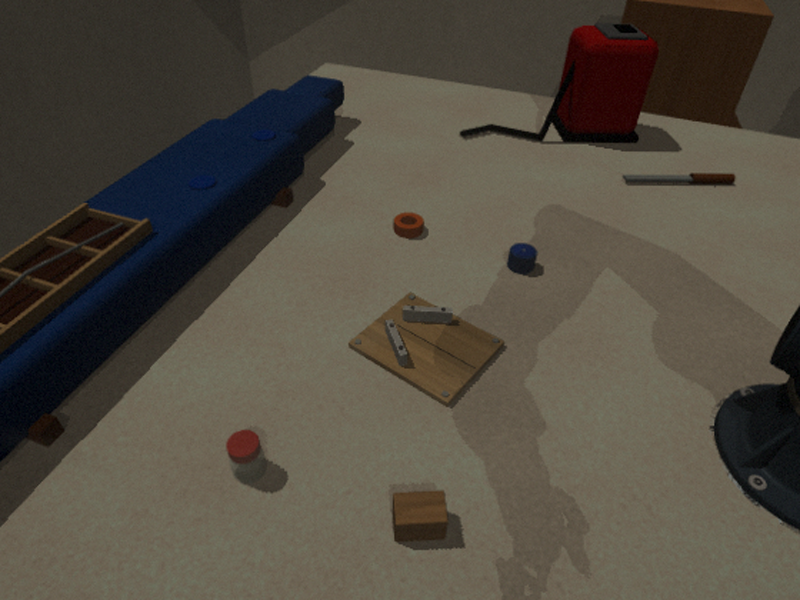

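The top view shows the jig (corners at about (372,247), (462,272), (430,385) and (338,357)), the plug at (566,374), the off-cut at (222,368), the jar at (214,228) and the spool at (580,230). The side view shows the same objects, with the plug at (522,258). Next I'll enlarge a crop.

```bash
python3 - <<'E'
from plant import bot, viewer
import cv2
im=viewer.get_image("top")[:,:,::-1]
cv2.imwrite("pics/top1.png",cv2.convertScaleAbs(cv2.resize(im[162:282,225:425],(800,480),interpolation=cv2.INTER_CUBIC),alpha=1.6))
im=viewer.get_image("side")[:,:,::-1]
cv2.imwrite("pics/side1.png",cv2.convertScaleAbs(cv2.resize(im[160:290,235:395],(800,600)[:1]+(650,) if 0 else (720,585),interpolation=cv2.INTER_CUBIC),alpha=1.6))
E
```

```text
(no output)
```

View pics/top1.png

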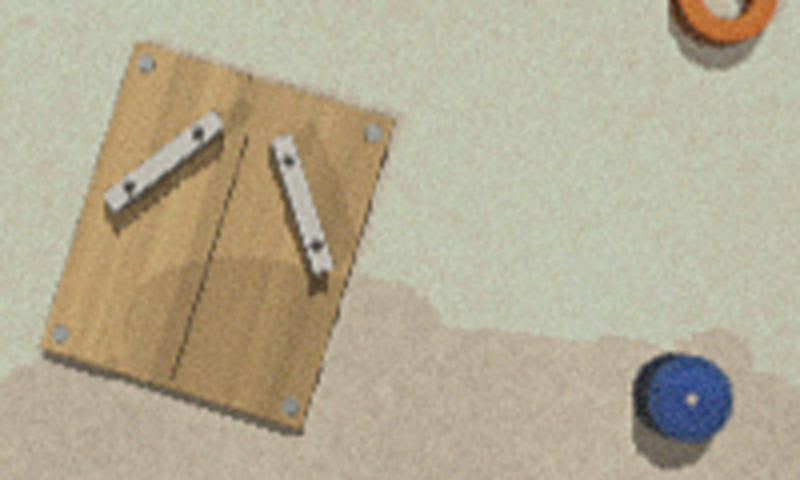

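View pics/side1.png

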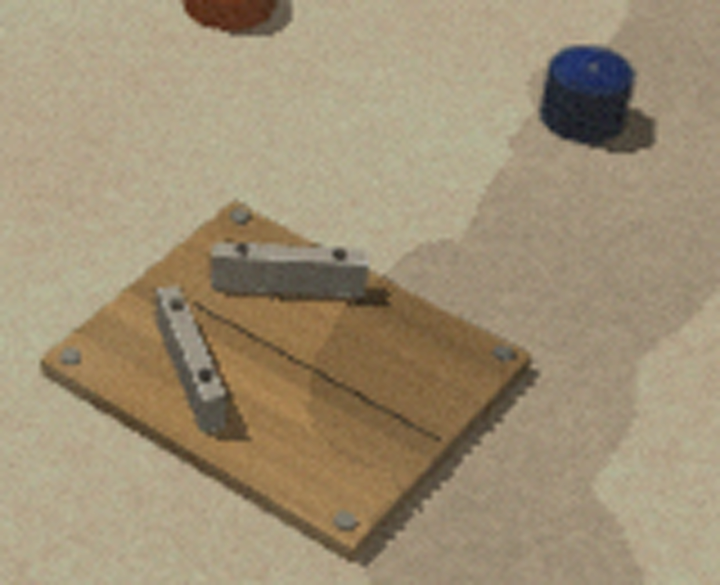

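In the top crop the board corners are (138,42), (397,118), (301,432) and (42,352), the rail screws are (198,133), (130,187), (288,161) and (316,245), and the plug's top centre is (691,399). In the side crop the corners are (45,365), (237,203), (531,358) and (352,549). The screws are (176,304), (205,376), (243,249) and (340,254), and the plug's dot is (593,67).

```bash
cat >h.py <<'E'
import numpy as np, cv2
from plant import bot, viewer
def world(n,uv,z):
    c=viewer.calibration(n); K=np.array([[c['fx'],0,c['cx']],[0,c['fy'],c['cy']],[0,0,1.]])
    p=cv2.undistortPoints(np.array(uv,float).reshape(-1,1,2),K,c['dist'])[:,0]
    d=np.c_[p,np.ones(len(p))]@c['pose'][:3,:3].T; o=c['pose'][:3,3]
    return (o+d*((z-o[2])/d[:,2])[:,None])[:,:2]
def crop(p,x0,y0,s): return (np.array(p,float)+.5)/s-.5+[x0,y0]
E
python3 - <<'E'
from h import *
T=lambda p,z: world("top",crop(p,225,162,4),z)
S=lambda p,z: world("side",crop(p,235,160,4.5),z)
model=np.array([[.06,.08],[.06,-.08],[-.13,-.08],[-.13,.08]])
for n,f,c,s,g in (("top",T,[(138,42),(397,118),(301,432),(42,352)],[(198,133),(130,187),(288,161),(316,245)],(691,399)),
            ("side",S,[(45,365),(237,203),(531,358),(352,549)],[(176,304),(205,376),(243,249),(340,254)],(593,67))):
    w=f(c,.012); mc,wc=model.mean(0),w.mean(0)
    U,_,V=np.linalg.svd((model-mc).T@(w-wc)); R=(U@V).T
    t=wc-R@mc; print(n,"seat",t,"yaw",np.arctan2(R[1,0],R[0,0]),"res mm",np.round(1e3*(w-(model@R.T+t)),1).tolist())
    q=(f(s,.036)-t)@R; print("screws in jig mm",np.round(q*1e3,1).tolist())
    for a,b,sg in((q[0],q[1],1),(q[2],q[3],-1)):
        d=(a-b)/np.linalg.norm(a-b); print(" rail angle",np.degrees(np.arctan2(d[1],d[0])),"dist",abs(a[0]*d[1]-a[1]*d[0])*1e3)
    print("plug",f([g],.036))
print("jar/offcut/spool",world("top",np.array([[214,228]])/1.4286,.06),world("top",np.array([[222,368]])/1.4286,.03),world("top",np.array([[580,230]])/1.4286,.024))
E
```

```text
top seat [ 0.5827236  -0.01712603] yaw -0.3000614859110508 res mm [[-0.6, -0.9], [1.0, 0.3], [0.2, 1.6], [-0.6, -1.0]]
screws in jig mm [[16.3, 28.4], [-24.5, 56.4], [15.9, -25.3], [-25.3, -54.3]]
 rail angle -34.47115755202702 dist 32.6193219221032
 rail angle 35.170050019901076 dist 29.801327211057753
plug [[ 0.45425811 -0.27350184]]
side seat [ 0.58360821 -0.0143762 ] yaw -0.3034259029285331 res mm [[-3.2, 1.0], [-1.4, -0.2], [2.2, 0.7], [2.3, -1.6]]
screws in jig mm [[18.5, 24.2], [-23.3, 54.4], [17.6, -29.9], [-23.0, -58.6]]
 rail angle -35.86473640451743 dist 30.44371278013265
 rail angle 35.194092606358446 dist 34.59260194190121
plug [[ 0.45567836 -0.27740181]]
jar/offcut/spool [[0.68618024 0.28644995]] [[0.46377912 0.27908043]] [[ 0.68628445 -0.30331683]]
```

Both views agree: the seat is near (0.583,-0.0165) with yaw -0.30, and the plug is near (0.455,-0.275). I'll move above the plug with tool y along the jig's y.

Request:
{"fn": "move_arm", "kwargs": {
  "gripper": [1, 1, 1, 1, 1],
  "translation": [
    [0, 0, 0],
    [-0.74, -1, 0],
    [-0.74, -1, 0],
    [-0.74, -1, 0],
    [-0.74, -1, 0]
  ],
  "turn": [
    [0, 0, -0.65],
    [0, 0, 0],
    [0, 0, 0],
    [0, 0, 0],
    [0, 0, 0]
  ]
}}

```text
time_s: 0.62
eef_pos: [0.2285, 0.3717, 0.231]
eef_rot: [-0.0, 0.149, 0.989, -0.0]
force: [0.7, 1.0, 0.4]
opening: 0.0852
finger_force: 0.0
```

Request:
{"fn": "move_arm", "kwargs": {
  "gripper": [1, 1, 1, 1, 1],
  "translation": [
    [-0.74, -1, 0],
    [-0.74, -1, 0],
    [-0.74, -1, 0],
    [-0.74, -1, 0],
    [-0.74, -1, 0]
  ],
  "turn": [
    [0, 0, 0],
    [0, 0, 0],
    [0, 0, 0],
    [0, 0, 0],
    [0, 0, 0]
  ]
}}

```text
time_s: 1.03
eef_pos: [0.2799, 0.2249, 0.2313]
eef_rot: [0.0, 0.149, 0.989, 0.0]
force: [0.2, -0.3, 1.0]
opening: 0.0853
finger_force: 0.0
```

Request:
{"fn": "move_arm", "kwargs": {
  "gripper": [1, 1, 1, 1, 1],
  "translation": [
    [-0.74, -1, 0],
    [-0.74, -1, 0],
    [-0.74, -1, 0],
    [-0.74, -1, 0],
    [-0.74, -1, 0]
  ],
  "turn": [
    [0, 0, 0],
    [0, 0, 0],
    [0, 0, 0],
    [0, 0, 0],
    [0, 0, 0]
  ]
}}

```text
time_s: 1.45
eef_pos: [0.3314, 0.078, 0.2314]
eef_rot: [0.0, 0.149, 0.989, 0.0]
force: [0.5, 1.0, 0.5]
opening: 0.0854
finger_force: 0.0
```

Request:
{"fn": "move_arm", "kwargs": {
  "gripper": [1, 1, 1, 1, 1],
  "translation": [
    [-0.74, -1, 0],
    [-0.74, -1, 0],
    [-0.74, -1, 0],
    [-0.74, -1, 0],
    [-0.74, -1, 0]
  ],
  "turn": [
    [0, 0, 0],
    [0, 0, 0],
    [0, 0, 0],
    [0, 0, 0],
    [0, 0, 0]
  ]
}}

```text
time_s: 1.87
eef_pos: [0.3829, -0.0689, 0.2314]
eef_rot: [0.0, 0.15, 0.989, -0.0]
force: [0.9, 0.5, 0.5]
opening: 0.0855
finger_force: 0.0
```

Request:
{"fn": "move_arm", "kwargs": {
  "gripper": [1, 1, 1, 1, 1],
  "translation": [
    [-0.74, -1, 0.8],
    [-0.74, -1, 0.8],
    [-0.74, -1, 0.8],
    [-0.74, -1, 0.8],
    [0, 0, 0]
  ],
  "turn": [
    [0, 0, 0],
    [0, 0, 0],
    [0, 0, 0],
    [0, 0, 0],
    [0, 0, 0]
  ]
}}

```text
time_s: 2.28
eef_pos: [0.4242, -0.1881, 0.1478]
eef_rot: [-0.002, 0.151, 0.989, -0.0]
force: [-0.3, 0.5, -0.3]
opening: 0.085
finger_force: 0.0
```

Request:
{"fn": "move_arm", "kwargs": {
  "gripper": [1, 1, 1, 1, 1],
  "translation": [
    [-0.73, -0.99, 0.7],
    [-0.73, -0.99, 0.7],
    [-0.74, -0.98, 0.7],
    [0, 0, 0.6],
    [0, 0, 0]
  ],
  "turn": [
    [0, 0, 0],
    [0, 0, 0],
    [0, 0, 0],
    [0, 0, 0],
    [0, 0, 0]
  ]
}}

```text
time_s: 2.7
eef_pos: [0.4533, -0.2716, 0.081]
eef_rot: [-0.002, 0.15, 0.989, 0.001]
force: [-0.6, 0.1, -0.5]
opening: 0.0854
finger_force: 0.0
```

```bash
python3 - <<'E'
from h import *
print(bot.state()['eef_pos'])
im=viewer.get_image("side")[:,:,::-1]
cv2.imwrite("pics/side2.png",cv2.convertScaleAbs(cv2.resize(im[100:250,290:450],(640,600),interpolation=cv2.INTER_CUBIC),alpha=1.6))
E
```

```text
[ 0.45330916 -0.2716197   0.08097558]
```

View pics/side2.png

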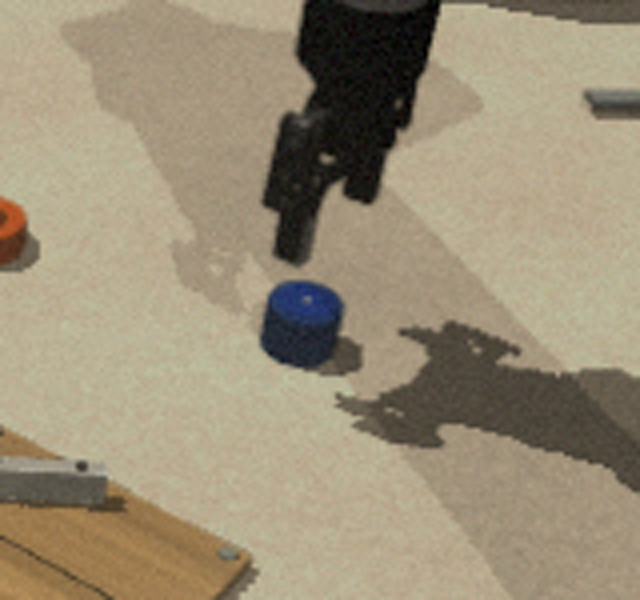

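The side crop shows the open fingers astride and above the plug, with the plug's dot at (307,302) and the finger tips at (292,262) and (362,195). I'll descend.

Request:
{"fn": "move_arm", "kwargs": {
  "gripper": [1, 1, 1, 1, 1],
  "translation": [
    [0.05, -0.1, 0.7],
    [0, 0, 0.7],
    [0, 0, 0.7],
    [0, 0, 0.7],
    [0, 0, 0.05]
  ],
  "turn": [
    [0, 0, 0],
    [0, 0, 0],
    [0, 0, 0],
    [0, 0, 0],
    [0, 0, 0]
  ]
}}

```text
time_s: 3.17
eef_pos: [0.4515, -0.2718, 0.0115]
eef_rot: [-0.001, 0.149, 0.989, 0.001]
force: [-0.9, 0.6, -0.1]
opening: 0.0855
finger_force: 0.0
```

Request:
{"fn": "move_arm", "kwargs": {
  "gripper": [0.4, 0.3, 0.2, 0.2, 0.2],
  "translation": [
    [0, 0, 0],
    [0, 0, 0],
    [0, 0, 0],
    [0, 0, 0],
    [0, 0, 0]
  ],
  "turn": [
    [0, 0, 0],
    [0, 0, 0],
    [0, 0, 0],
    [0, 0, 0],
    [0, 0, 0]
  ]
}}

```text
time_s: 3.58
eef_pos: [0.4537, -0.2739, 0.0145]
eef_rot: [0.001, 0.149, 0.989, -0.0]
force: [-0.5, 1.6, 8.5]
opening: 0.0488
finger_force: 60.7
```

Request:
{"fn": "move_arm", "kwargs": {
  "gripper": [0.2, 0.2, 0.2, 0.2, 0.2],
  "translation": [
    [0, 0, 0],
    [0, 0, 0],
    [0, 0, 0],
    [0, 0, 0],
    [0, 0, 0]
  ],
  "turn": [
    [0, 0, 0],
    [0, 0, 0],
    [0, 0, 0],
    [0, 0, 0],
    [0, 0, 0]
  ]
}}

```text
time_s: 4.0
eef_pos: [0.4537, -0.2739, 0.0145]
eef_rot: [0.001, 0.149, 0.989, -0.0]
force: [-2.3, 1.5, 8.6]
opening: 0.0482
finger_force: 60.7
```

Request:
{"fn": "move_arm", "kwargs": {
  "gripper": [0.2, 0.2, 0.2, 0.2, 0.2],
  "translation": [
    [0, 0, -0.3],
    [0, 0, -0.8],
    [0, 0, -1],
    [0, 0, -1],
    [0, 0, -0.5]
  ],
  "turn": [
    [0, 0, 0],
    [0, 0, 0],
    [0, 0, 0],
    [0, 0, 0],
    [0, 0, 0]
  ]
}}

```text
time_s: 4.42
eef_pos: [0.4538, -0.2742, 0.1065]
eef_rot: [0.002, 0.149, 0.989, -0.001]
force: [0.1, -0.8, -1.5]
opening: 0.0484
finger_force: 62.1
```

```bash
python3 - <<'E'
from h import *
s=bot.state(); print(s['eef_pos'],s['force'],s['opening'])
im=viewer.get_image("side")[:,:,::-1]
a=im[70:220,290:430]
im=viewer.get_image("top")[:,:,::-1]
b=im[190:340,340:470]
cv2.imwrite("pics/g3.png",cv2.convertScaleAbs(cv2.resize(np.hstack([a,b]),None,fx=2.9,fy=2.9,interpolation=cv2.INTER_CUBIC),alpha=1.8))
E
```

```text
[ 0.45380747 -0.27417985  0.10645043] [ 0.09277695 -0.79989723 -1.48162506] 0.04835545268569236
```

View pics/g3.png

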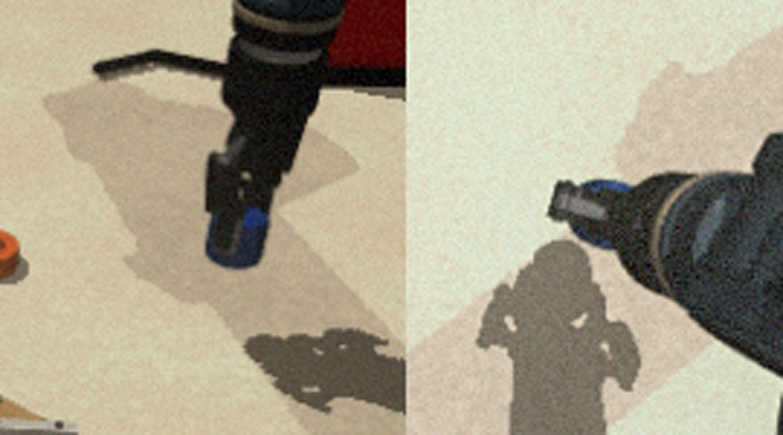

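The plug is gripped upright and central between the pads: blue at (238,240) in the left half and (605,210) in the right half. I'll carry it to 48 mm behind the seat.

Request:
{"fn": "move_arm", "kwargs": {
  "gripper": [0.2, 0.2, 0.2, 0.2, 0.2],
  "translation": [
    [0, 1, 0],
    [0, 1, 0],
    [0, 1, 0],
    [0, 1, 0],
    [0, 1, 0]
  ],
  "turn": [
    [0, 0, 0],
    [0, 0, 0],
    [0, 0, 0],
    [0, 0, 0],
    [0, 0, 0]
  ]
}}

```text
time_s: 4.93
eef_pos: [0.4893, -0.1529, 0.1019]
eef_rot: [-0.001, 0.15, 0.989, 0.0]
force: [0.4, -0.0, -1.0]
opening: 0.0484
finger_force: 62.2
```

Request:
{"fn": "move_arm", "kwargs": {
  "gripper": [0.2, 0.2, 0.2, 0.2, 0.2],
  "translation": [
    [0, 1, 0],
    [0, 1, 0],
    [0, 1, 0],
    [0, 1, 0],
    [0, 1, 0]
  ],
  "turn": [
    [0, 0, 0],
    [0, 0, 0],
    [0, 0, 0],
    [0, 0, 0],
    [0, 0, 0]
  ]
}}

```text
time_s: 5.35
eef_pos: [0.5262, -0.0334, 0.1019]
eef_rot: [-0.001, 0.149, 0.989, -0.0]
force: [0.0, -0.1, -1.5]
opening: 0.0481
finger_force: 62.2
```

Request:
{"fn": "move_arm", "kwargs": {
  "gripper": [0.2, 0.2, 0.2, 0.2, 0.2],
  "translation": [
    [0, 0.9, 0],
    [0, 0.47, 0],
    [0, 0, 0],
    [0, 0, 0],
    [0, 0, 0]
  ],
  "turn": [
    [0, 0, 0],
    [0, 0, 0],
    [0, 0, 0],
    [0, 0, 0],
    [0, 0, 0]
  ]
}}

```text
time_s: 5.77
eef_pos: [0.5361, -0.0027, 0.1022]
eef_rot: [-0.0, 0.149, 0.989, -0.0]
force: [-1.2, 0.5, -1.1]
opening: 0.0481
finger_force: 62.2
```

```bash
python3 - <<'E'
from h import *
s=bot.state(); p=s['eef_pos']; R=np.array([[.9553,.2957],[-.2957,.9553]])
print(p,s['eef_rot'],s['force'], "jig mm",(p[:2]-[.583,-.0165])@R*1e3)
E
```

```text
[ 0.5361274  -0.00268748  0.10220048] [-4.38561225e-04  1.49493431e-01  9.88762577e-01 -2.96638972e-04] [-1.15262844  0.5370139  -1.11316685] jig mm [-48.86175228  -0.66512772]
```

Request:
{"fn": "move_arm", "kwargs": {
  "gripper": [0.2, 0.2, 0.2, 0.2, 0.2],
  "translation": [
    [0, 0, 0.8],
    [0, 0, 0.8],
    [0, 0, 0.8],
    [0, 0, 0.4],
    [0, 0, 0]
  ],
  "turn": [
    [0, 0, 0],
    [0, 0, 0],
    [0, 0, 0],
    [0, 0, 0],
    [0, 0, 0]
  ]
}}

```text
time_s: 6.18
eef_pos: [0.5348, -0.003, 0.0306]
eef_rot: [-0.002, 0.15, 0.989, -0.0]
force: [-1.1, -0.0, -1.0]
opening: 0.0483
finger_force: 62.2
```

Request:
{"fn": "move_arm", "kwargs": {
  "gripper": [0.2, 0.2, 0.2],
  "translation": [
    [0, 0, 0.06],
    [0, 0, 0],
    [0, 0, 0]
  ],
  "turn": [
    [0, 0, 0],
    [0, 0, 0],
    [0, 0, 0]
  ]
}}

```text
time_s: 6.43
eef_pos: [0.5374, -0.0023, 0.0321]
eef_rot: [0.001, 0.149, 0.989, 0.0]
force: [1.1, 0.9, -1.0]
opening: 0.0484
finger_force: 62.2
```

Request:
{"fn": "move_arm", "kwargs": {
  "gripper": [0.2, 0.2, 0.2],
  "translation": [
    [0, 0, 0.08],
    [0, 0, 0],
    [0, 0, 0]
  ],
  "turn": [
    [0, 0, 0],
    [0, 0, 0],
    [0, 0, 0]
  ]
}}

```text
time_s: 6.68
eef_pos: [0.5369, -0.002, 0.0294]
eef_rot: [0.0, 0.149, 0.989, -0.0]
force: [0.9, -0.1, -1.2]
opening: 0.0481
finger_force: 62.2
```

Request:
{"fn": "move_arm", "kwargs": {
  "gripper": [0.2, 0.2, 0.2],
  "translation": [
    [0, 0, 0.06],
    [0, 0, 0],
    [0, 0, 0]
  ],
  "turn": [
    [0, 0, 0],
    [0, 0, 0],
    [0, 0, 0]
  ]
}}

```text
time_s: 6.93
eef_pos: [0.5366, -0.002, 0.0275]
eef_rot: [-0.0, 0.149, 0.989, -0.0]
force: [-0.8, 0.4, -1.0]
opening: 0.0483
finger_force: 62.2
```

Request:
{"fn": "move_arm", "kwargs": {
  "gripper": [0.2, 0.2, 0.2],
  "translation": [
    [0, 0, 0.04],
    [0, 0, 0],
    [0, 0, 0]
  ],
  "turn": [
    [0, 0, 0],
    [0, 0, 0],
    [0, 0, 0]
  ]
}}

```text
time_s: 7.18
eef_pos: [0.5368, -0.002, 0.0266]
eef_rot: [0.0, 0.149, 0.989, -0.0]
force: [0.8, 0.4, -0.2]
opening: 0.0481
finger_force: 62.3
```

Request:
{"fn": "move_arm", "kwargs": {
  "gripper": [0.2, 0.2, 0.75, 0.75, 0.75],
  "translation": [
    [0, 0, 0.02],
    [0, 0, 0],
    [0, 0, 0],
    [0, 0, 0],
    [0, 0, 0]
  ],
  "turn": [
    [0, 0, 0],
    [0, 0, 0],
    [0, 0, 0],
    [0, 0, 0],
    [0, 0, 0]
  ]
}}

```text
time_s: 7.6
eef_pos: [0.5367, -0.002, 0.026]
eef_rot: [0.0, 0.149, 0.989, -0.0]
force: [-1.0, 0.1, -0.1]
opening: 0.0641
finger_force: 0.0
```

Request:
{"fn": "move_arm", "kwargs": {
  "gripper": [0.75, 0.75, 0.75, 0.75, 0.75],
  "translation": [
    [0, 0, 0],
    [0, 0, -0.4],
    [0, 0, -1],
    [0, 0, -1],
    [0, 0, 0]
  ],
  "turn": [
    [0, 0, 0],
    [0, 0, 0],
    [0, 0, 0],
    [0, 0, 0],
    [0, 0, 0]
  ]
}}

```text
time_s: 8.02
eef_pos: [0.5392, -0.002, 0.0909]
eef_rot: [0.003, 0.149, 0.989, 0.0]
force: [1.0, 0.3, 0.0]
opening: 0.0642
finger_force: 0.0
```

Request:
{"fn": "move_arm", "kwargs": {
  "gripper": [0, 0, 0, 0, 0],
  "translation": [
    [0.8, 0, 0],
    [1, 0, 0],
    [1, 0, 0],
    [0, 0, 0],
    [0, 0, 0]
  ],
  "turn": [
    [0, 0, 0],
    [0, 0, 0],
    [0, 0, 0],
    [0, -0.5, 0],
    [0, 0, 0]
  ]
}}

```text
time_s: 8.43
eef_pos: [0.4678, 0.019, 0.0865]
eef_rot: [0.025, 0.149, 0.989, -0.004]
force: [-1.5, 0.2, -0.4]
opening: 0.0032
finger_force: 0.0
```

```bash
python3 - <<'E'
from h import *
s=bot.state(); p=s['eef_pos']; R=np.array([[.9553,.2957],[-.2957,.9553]])
print(p,s['eef_rot'],s['force'],s['opening'], "jig mm",(p[:2]-[.583,-.0165])@R*1e3)
im=viewer.get_image("top")[:,:,::-1]
a=im[160:280,225:335]
im=viewer.get_image("side")[:,:,::-1]
b=im[170:290,235:365]
cv2.imwrite("pics/p4.png",cv2.convertScaleAbs(cv2.resize(np.hstack([a,b]),None,fx=3.3,fy=3.3,interpolation=cv2.INTER_CUBIC),alpha=1.8))
E
```

```text
[0.46781993 0.01897291 0.0864791 ] [ 0.02529488  0.14889516  0.9885214  -0.00397977] [-1.49196325  0.19778437 -0.38270442] 0.0031705210030438143 jig mm [-120.52086198   -0.17148111]
```

View pics/p4.png

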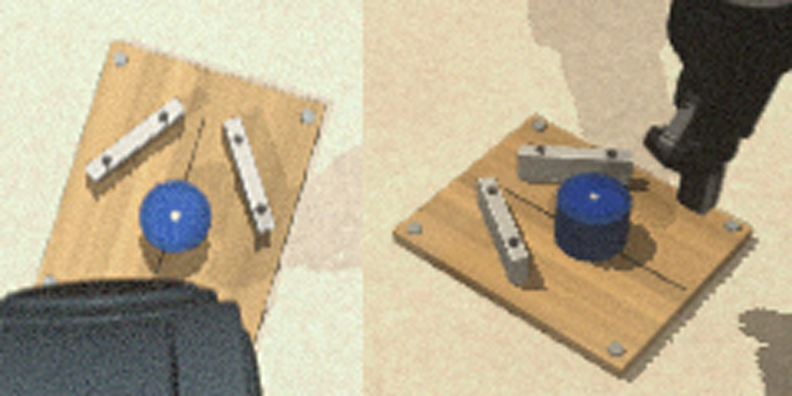

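The plug stands upright and free in the mouth. In the left (top) half its dot is at (174,216), with screws at (164,118), (106,161), (234,140) and (262,210). In the right (side) half the dot is at (595,197), with screws at (491,190), (514,242), (540,150) and (625,154).

```bash
python3 - <<'E'
from h import *
R=np.array([[.9553,.2957],[-.2957,.9553]])
for n,off,x0,y0,s,g in (("top",0,225,160,[(164,118),(106,161),(234,140),(262,210)],(174,216)),("side",110*3.3,235,170,[(491,190),(514,242),(540,150),(625,154)],(595,197))):
    f=lambda p,z: world(n,crop(np.array(p)-[off,0],x0,y0,3.3),z)
    q=f(s,.036); g=f([g],.048)
    print(n,np.round((q-[.583,-.0165])@R*1e3,1).tolist(),np.round((g-[.583,-.0165])@R*1e3,1), "world",g)
E
```

```text
top [[15.2, 26.9], [-25.0, 56.5], [14.6, -23.8], [-26.0, -56.1]] [[-47.8   0.4]] world [[ 0.53744216 -0.00202197]]
side [[18.9, 26.9], [-23.2, 55.9], [17.7, -26.8], [-30.7, -61.3]] [[-46.2  -1.3]] world [[ 0.53849272 -0.00408443]]
```

Request:
{"fn": "move_arm", "kwargs": {
  "gripper": [0, 0, 0, 0, 0],
  "translation": [
    [0, 0, 0.7],
    [0, 0, 0.7],
    [0, 0, 0.7],
    [0, 0, 0.5],
    [0, 0, 0]
  ],
  "turn": [
    [0, 0, 0],
    [0, 0, 0],
    [0, 0, 0],
    [0, 0, 0],
    [0, 0, 0]
  ]
}}

```text
time_s: 8.95
eef_pos: [0.4727, 0.0174, 0.0191]
eef_rot: [0.023, 0.149, 0.988, -0.004]
force: [-0.2, 0.4, -0.4]
opening: -0.0
finger_force: 0.0
```

Request:
{"fn": "move_arm", "kwargs": {
  "gripper": [0, 0, 0, 0, 0],
  "translation": [
    [0, 0, 0],
    [-0.2, 0, 0.01],
    [-0.3, 0, 0.015],
    [-0.2, 0, 0.01],
    [0, 0, 0]
  ],
  "turn": [
    [0, 0, 0],
    [0, 0, 0],
    [0, 0, 0],
    [0, 0, 0],
    [0, 0, 0]
  ]
}}

```text
time_s: 9.37
eef_pos: [0.492, 0.0122, 0.022]
eef_rot: [0.026, 0.149, 0.988, -0.004]
force: [0.1, -0.4, -0.1]
opening: -0.0001
finger_force: 0.0
```

```bash
cat >>h.py <<'E'
def st():
    s=bot.state(); p=s['eef_pos']; R=np.array([[.9553,.2957],[-.2957,.9553]])
    print(s['time_s'],"z",p[2],s['eef_rot'],s['opening'],"jig mm",(p[:2]-[.583,-.0165])@R*1e3,"F jig",s['force'][:2]@R,s['force'][2])
E
python3 -c "from h import *;st()"
```

```text
9.3667 z 0.021992592563964262 [ 0.02601922  0.1494926   0.98841398 -0.00357425] -6.0708106091028177e-05 jig mm [-95.43239421   0.50628975] F jig [ 0.16415322 -0.34458231] -0.12321382850628848
```

Request:
{"fn": "move_arm", "kwargs": {
  "gripper": [0, 0, 0, 0, 0],
  "translation": [
    [-0.1, -0.02, 0.1],
    [-0.1, 0, 0.005],
    [-0.1, 0, 0.005],
    [-0.1, 0, 0.005],
    [-0.1, 0, 0.005]
  ],
  "turn": [
    [0, 0, 0],
    [0, 0, 0],
    [0, 0, 0],
    [0, 0, 0],
    [0, 0, 0]
  ]
}}

```text
time_s: 9.78
eef_pos: [0.5018, 0.0083, 0.0188]
eef_rot: [0.025, 0.149, 0.988, -0.004]
force: [-0.5, -0.6, -0.7]
opening: 0.0
finger_force: 0.0
```

Request:
{"fn": "move_arm", "kwargs": {
  "gripper": [0, 0, 0, 0, 0],
  "translation": [
    [-0.1, 0, 0.005],
    [-0.1, 0, 0.005],
    [-0.1, 0, 0.005],
    [-0.1, 0, 0.005],
    [-0.1, 0, 0.005]
  ],
  "turn": [
    [0, 0, 0],
    [0, 0, 0],
    [0, 0, 0],
    [0, 0, 0],
    [0, 0, 0]
  ]
}}

```text
time_s: 10.2
eef_pos: [0.5137, 0.0046, 0.0188]
eef_rot: [0.025, 0.149, 0.988, -0.004]
force: [-1.0, 0.1, 0.8]
opening: 0.0001
finger_force: 0.2
```

Request:
{"fn": "move_arm", "kwargs": {
  "gripper": [0, 0, 0, 0, 0],
  "translation": [
    [-0.1, 0, 0.005],
    [-0.1, 0, 0.005],
    [-0.1, 0, 0.005],
    [-0.1, 0, 0.005],
    [-0.1, 0, 0.005]
  ],
  "turn": [
    [0, 0, 0],
    [0, 0, 0],
    [0, 0, 0],
    [0, 0, 0],
    [0, 0, 0]
  ]
}}

```text
time_s: 10.62
eef_pos: [0.5258, 0.0008, 0.0188]
eef_rot: [0.025, 0.149, 0.988, -0.004]
force: [0.1, -0.6, 0.6]
opening: -0.0002
finger_force: 0.2
```

```bash
python3 -c "
from h import *;st()
a=viewer.get_image('top')[:,:,::-1][160:280,225:335]
b=viewer.get_image('side')[:,:,::-1][170:290,235:365]
cv2.imwrite('pics/p5.png',cv2.convertScaleAbs(cv2.resize(np.hstack([a,b]),None,fx=3.3,fy=3.3,interpolation=cv2.INTER_CUBIC),alpha=1.8))"
```

```text
10.6167 z 0.01878187894357533 [ 0.0247381   0.14931711  0.98847263 -0.00377911] -0.00016841557066599348 jig mm [-59.80436038  -0.37756395] F jig [ 0.3005959  -0.56298417] 0.6082554656250059
```

View pics/p5.png

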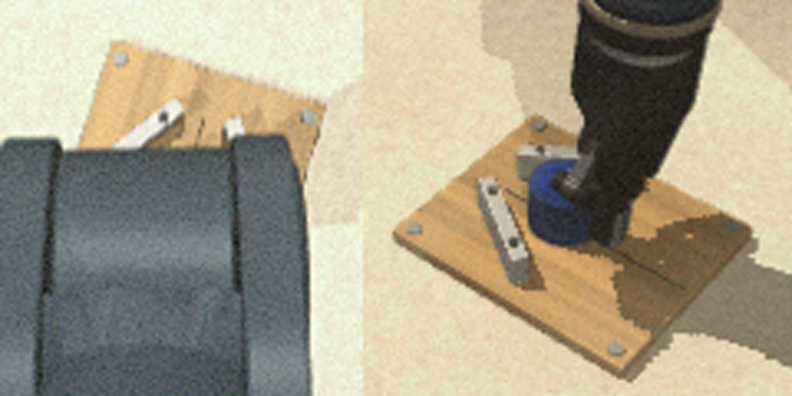

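The side half shows the plug upright, with the shut fingers behind it at (610,235) and the rails clear. I'll continue slowly.

Request:
{"fn": "move_arm", "kwargs": {
  "gripper": [0, 0, 0, 0, 0],
  "translation": [
    [-0.08, 0.004, 0.004],
    [-0.08, 0.004, 0.004],
    [-0.08, 0.004, 0.004],
    [-0.08, 0, 0.004],
    [-0.08, 0, 0.004]
  ],
  "turn": [
    [0, 0, 0],
    [0, 0, 0],
    [0, 0, 0],
    [0, 0, 0],
    [0, 0, 0]
  ]
}}

```text
time_s: 11.13
eef_pos: [0.5353, -0.0018, 0.0188]
eef_rot: [0.025, 0.149, 0.988, -0.004]
force: [-0.4, 0.4, 0.3]
opening: -0.0002
finger_force: 0.1
```

Request:
{"fn": "move_arm", "kwargs": {
  "gripper": [0, 0, 0, 0, 0],
  "translation": [
    [-0.05, 0, 0.002],
    [-0.05, 0, 0.002],
    [-0.05, 0, 0.002],
    [-0.05, 0, 0.002],
    [-0.05, 0, 0.002]
  ],
  "turn": [
    [0, 0, 0],
    [0, 0, 0],
    [0, 0, 0],
    [0, 0, 0],
    [0, 0, 0]
  ]
}}

```text
time_s: 11.55
eef_pos: [0.5412, -0.0036, 0.0188]
eef_rot: [0.025, 0.149, 0.988, -0.004]
force: [-0.5, 0.2, -0.2]
opening: -0.0003
finger_force: 0.1
```

```bash
python3 -c "from h import *;st()"
```

```text
11.55 z 0.018815027691238148 [ 0.02465178  0.14929225  0.98847856 -0.00377504] -0.000302289383913395 jig mm [-43.76077458  -0.06178296] F jig [-0.56110572  0.04084538] -0.1716309319443495
```

Request:
{"fn": "move_arm", "kwargs": {
  "gripper": [0, 0, 0, 0],
  "translation": [
    [-0.04, 0, 0.002],
    [-0.04, 0, 0.002],
    [-0.04, 0, 0.002],
    [0, 0, 0]
  ],
  "turn": [
    [0, 0, 0],
    [0, 0, 0],
    [0, 0, 0],
    [0, 0, 0]
  ]
}}

```text
time_s: 11.88
eef_pos: [0.5442, -0.0045, 0.0189]
eef_rot: [0.025, 0.149, 0.988, -0.004]
force: [-0.5, 0.7, -0.5]
opening: -0.0003
finger_force: 0.0
```

Request:
{"fn": "move_arm", "kwargs": {
  "gripper": [0, 0, 0, 0],
  "translation": [
    [-0.03, 0, 0.002],
    [-0.03, 0, 0.002],
    [-0.03, 0, 0.002],
    [0, 0, 0]
  ],
  "turn": [
    [0, 0, 0],
    [0, 0, 0],
    [0, 0, 0],
    [0, 0, 0]
  ]
}}

```text
time_s: 12.22
eef_pos: [0.5463, -0.0052, 0.0188]
eef_rot: [0.025, 0.149, 0.988, -0.004]
force: [0.2, 0.5, -0.0]
opening: 0.0002
finger_force: 0.0
```

```bash
python3 -c "from h import *;st()"
```

```text
12.2167 z 0.018833728519765083 [ 0.02480639  0.14929996  0.98847352 -0.00377603] 0.0001556754713530712 jig mm [-3.83642384e+01 -2.49110426e-02] F jig [0.0535831  0.53296367] -0.004449634245903347
```

Request:
{"fn": "move_arm", "kwargs": {
  "gripper": [0, 0, 0, 0],
  "translation": [
    [-0.025, 0, 0.001],
    [-0.025, 0, 0.001],
    [-0.025, 0, 0.001],
    [0, 0, 0]
  ],
  "turn": [
    [0, 0, 0],
    [0, 0, 0],
    [0, 0, 0],
    [0, 0, 0]
  ]
}}

```text
time_s: 12.55
eef_pos: [0.5481, -0.0057, 0.0188]
eef_rot: [0.025, 0.149, 0.988, -0.004]
force: [-0.3, 0.6, 0.0]
opening: 0.0001
finger_force: 0.1
```

Request:
{"fn": "move_arm", "kwargs": {
  "gripper": [0, 0, 0, 0],
  "translation": [
    [-0.02, 0, 0.001],
    [-0.02, 0, 0.001],
    [-0.02, 0, 0.001],
    [0, 0, 0]
  ],
  "turn": [
    [0, 0, 0],
    [0, 0, 0],
    [0, 0, 0],
    [0, 0, 0]
  ]
}}

```text
time_s: 12.88
eef_pos: [0.5494, -0.0062, 0.0188]
eef_rot: [0.025, 0.149, 0.988, -0.004]
force: [-0.4, 0.8, -0.7]
opening: -0.0001
finger_force: 0.1
```

```bash
python3 -c "from h import *;st()"
```

```text
12.8833 z 0.018795760183215646 [ 0.02470396  0.14929606  0.98847663 -0.00378879] -0.00010671483399162783 jig mm [-35.11222827  -0.05603443] F jig [-0.63626783  0.63414843] -0.6868492564074931
```

Request:
{"fn": "move_arm", "kwargs": {
  "gripper": [0, 0, 0, 0],
  "translation": [
    [-0.02, 0, 0.001],
    [-0.02, 0, 0.001],
    [-0.02, 0, 0.001],
    [0, 0, 0]
  ],
  "turn": [
    [0, 0, 0],
    [0, 0, 0],
    [0, 0, 0],
    [0, 0, 0]
  ]
}}

```text
time_s: 13.22
eef_pos: [0.5507, -0.0065, 0.0188]
eef_rot: [0.025, 0.149, 0.988, -0.004]
force: [-0.9, -0.0, 0.6]
opening: -0.0002
finger_force: 0.6
```

Request:
{"fn": "move_arm", "kwargs": {
  "gripper": [0, 0, 0, 0],
  "translation": [
    [-0.02, 0, 0.001],
    [-0.02, 0, 0.001],
    [0, 0, 0],
    [0, 0, 0]
  ],
  "turn": [
    [0, 0, 0],
    [0, 0, 0],
    [0, 0, 0],
    [0, 0, 0]
  ]
}}

```text
time_s: 13.55
eef_pos: [0.5509, -0.0066, 0.0187]
eef_rot: [0.024, 0.149, 0.989, -0.004]
force: [-4.0, 2.3, 3.2]
opening: 0.0
finger_force: 2.5
```

```bash
python3 -c "
from h import *;st()
b=viewer.get_image('side')[:,:,::-1][170:290,235:365]
cv2.imwrite('pics/p6.png',cv2.convertScaleAbs(cv2.resize(b,None,fx=5,fy=5,interpolation=cv2.INTER_CUBIC),alpha=1.8))"
```

```text
13.55 z 0.01866088602280562 [ 0.02392227  0.14919155  0.98851225 -0.00362553] 4.1801789359601326e-05 jig mm [-33.57927735  -0.05507695] F jig [-4.4976534   1.04166579] 3.155233073674641
```

View pics/p6.png

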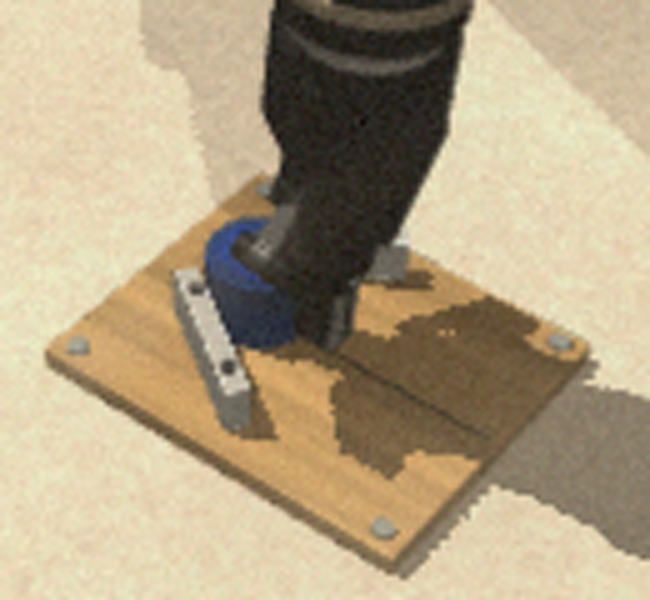

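The side crop shows the plug upright against the left rail at about (222,320), with the fingers behind it at (330,330). The force is rising, so contact is made. I'll raise it gently.

Request:
{"fn": "move_arm", "kwargs": {
  "gripper": [0, 0, 0, 0],
  "translation": [
    [-0.012, 0, -0.005],
    [-0.012, 0, -0.005],
    [0, 0, 0],
    [0, 0, 0]
  ],
  "turn": [
    [0, 0, 0],
    [0, 0, 0],
    [0, 0, 0],
    [0, 0, 0]
  ]
}}

```text
time_s: 13.93
eef_pos: [0.5509, -0.0067, 0.0187]
eef_rot: [0.023, 0.149, 0.989, -0.004]
force: [-5.3, 2.6, 2.8]
opening: 0.0
finger_force: 3.1
```

```bash
python3 -c "from h import *;st()"
```

```text
13.9333 z 0.018700424695738592 [ 0.02340354  0.1491181   0.98853586 -0.00359403] 5.946067152434726e-06 jig mm [-33.54804617  -0.07846979] F jig [-5.79954092  0.92904994] 2.8001265056773303
```

Request:
{"fn": "move_arm", "kwargs": {
  "gripper": [0, 0, 0, 0, 0],
  "translation": [
    [-0.015, 0, 0],
    [-0.015, 0, 0],
    [-0.015, 0, 0],
    [0, 0, 0],
    [0, 0, 0]
  ],
  "turn": [
    [0, 0, 0],
    [0, 0, 0],
    [0, 0, 0],
    [0, 0, 0],
    [0, 0, 0]
  ]
}}

```text
time_s: 14.35
eef_pos: [0.551, -0.0067, 0.0186]
eef_rot: [0.023, 0.149, 0.989, -0.003]
force: [-8.8, 4.7, 5.8]
opening: 0.0003
finger_force: 5.0
```

```bash
python3 -c "from h import *;st()"
```

```text
14.35 z 0.018639643723332745 [ 0.02252555  0.14900309  0.9885742  -0.00342505] 0.0003365912180192939 jig mm [-33.49126419  -0.09604388] F jig [-9.79883292  1.8502933 ] 5.821537603145928
```

About 9.8 N is on the plug along the push axis. I'll hold it there for over a second.

Request:
{"fn": "move_arm", "kwargs": {
  "gripper": [0, 0, 0, 0, 0],
  "translation": [
    [0, 0, 0],
    [0, 0, 0],
    [0, 0, 0],
    [0, 0, 0],
    [0, 0, 0]
  ],
  "turn": [
    [0, 0, 0],
    [0, 0, 0],
    [0, 0, 0],
    [0, 0, 0],
    [0, 0, 0]
  ]
}}

```text
time_s: 14.77
eef_pos: [0.551, -0.0067, 0.0187]
eef_rot: [0.023, 0.149, 0.989, -0.003]
force: [-9.5, 4.3, 5.3]
opening: -0.0003
finger_force: 5.0
```

Request:
{"fn": "move_arm", "kwargs": {
  "gripper": [0, 0, 0, 0, 0],
  "translation": [
    [0, 0, 0],
    [0, 0, 0],
    [0, 0, 0],
    [0, 0, 0],
    [0, 0, 0]
  ],
  "turn": [
    [0, 0, 0],
    [0, 0, 0],
    [0, 0, 0],
    [0, 0, 0],
    [0, 0, 0]
  ]
}}

```text
time_s: 15.18
eef_pos: [0.551, -0.0067, 0.0186]
eef_rot: [0.023, 0.149, 0.989, -0.003]
force: [-8.4, 4.6, 5.3]
opening: -0.0002
finger_force: 5.0
```

Request:
{"fn": "move_arm", "kwargs": {
  "gripper": [0, 0, 0, 0, 0],
  "translation": [
    [0, 0, 0],
    [0, 0, 0],
    [0, 0, 0],
    [0, 0, 0],
    [0, 0, 0]
  ],
  "turn": [
    [0, 0, 0],
    [0, 0, 0],
    [0, 0, 0],
    [0, 0, 0],
    [0, 0, 0]
  ]
}}

```text
time_s: 15.6
eef_pos: [0.551, -0.0067, 0.0186]
eef_rot: [0.023, 0.149, 0.989, -0.003]
force: [-9.3, 4.4, 6.0]
opening: -0.0001
finger_force: 5.0
```

```bash
python3 -c "from h import *;st()"
```

```text
15.6 z 0.018642618997917724 [ 0.0225365   0.14902603  0.98857046 -0.00343344] -6.765554461608394e-05 jig mm [-33.49675245  -0.11743464] F jig [-10.24021839   1.4848439 ] 6.006728384149722
```

Request:
{"fn": "move_arm", "kwargs": {
  "gripper": [0, 0, 0, 0, 0],
  "translation": [
    [0.04, 0, 0],
    [0.05, 0, 0],
    [0.08, 0, 0],
    [0.2, 0, -0.01],
    [0.5, 0, -0.02]
  ],
  "turn": [
    [0, 0, 0],
    [0, 0, 0],
    [0, 0, 0],
    [0, 0, 0],
    [0, 0, 0]
  ]
}}

```text
time_s: 16.02
eef_pos: [0.5342, -0.0013, 0.0191]
eef_rot: [0.026, 0.15, 0.988, -0.004]
force: [0.1, -0.9, -0.3]
opening: 0.0004
finger_force: 0.0
```

Request:
{"fn": "move_arm", "kwargs": {
  "gripper": [0, 0, 0, 0, 0],
  "translation": [
    [0.8, 0, -0.2],
    [0.8, 0, -0.6],
    [0.8, 0, -1],
    [0.8, 0, -1],
    [0.8, 0, -1]
  ],
  "turn": [
    [0, 0, 0],
    [0, 0, 0],
    [0, 0, 0],
    [0, 0, 0],
    [0, 0, 0]
  ]
}}

```text
time_s: 16.43
eef_pos: [0.4315, 0.03, 0.1095]
eef_rot: [0.025, 0.149, 0.988, -0.004]
force: [2.3, 0.4, 1.5]
opening: -0.0001
finger_force: 0.0
```

Request:
{"fn": "move_arm", "kwargs": {
  "gripper": [0, 0, 0, 0, 0],
  "translation": [
    [1, 0, -1],
    [1, 0, -1],
    [1, 0, -1],
    [0, 0, 0],
    [0, 0, 0]
  ],
  "turn": [
    [0, 0, 0],
    [0, 0, 0],
    [0, 0, 0],
    [0, 0, 0],
    [0, 0, 0]
  ]
}}

```text
time_s: 16.85
eef_pos: [0.3578, 0.0535, 0.1813]
eef_rot: [0.027, 0.149, 0.988, -0.003]
force: [0.6, -0.4, 0.2]
opening: -0.0002
finger_force: 0.0
```

```bash
python3 -c "
from h import *;st()
a=viewer.get_image('top')[:,:,::-1][160:280,225:335]
b=viewer.get_image('side')[:,:,::-1][170:290,235:365]
cv2.imwrite('pics/p7.png',cv2.convertScaleAbs(cv2.resize(np.hstack([a,b]),None,fx=3.3,fy=3.3,interpolation=cv2.INTER_CUBIC),alpha=1.8))"
```

```text
16.85 z 0.18130455432524278 [ 0.02690905  0.1487891   0.98849761 -0.00319141] -0.00023308348539987492 jig mm [-235.84005627    0.30431231] F jig [ 0.68837423 -0.17496989] 0.22082385583536468
```

View pics/p7.png

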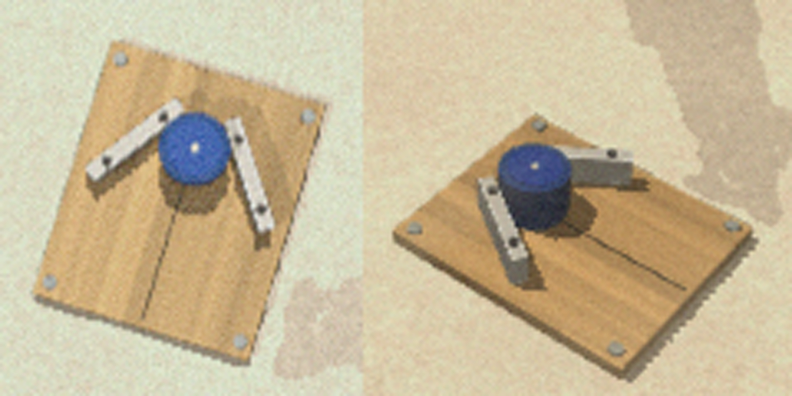

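The plug sits upright between both rails. Its dot is at (195,148) in the top half and (535,166) in the side half. I'll check that in numbers and hand in if it agrees.

```bash
python3 - <<'E'
from h import *
R=np.array([[.9553,.2957],[-.2957,.9553]]); out=[]
for n,p,x0,y0 in (("top",(195,148),225,160),("side",(535-363,166),235,170)):
    out.append((world(n,crop([p],x0,y0,3.3),.048)[0]-[.583,-.0165])@R*1e3)
print(out)
if all(np.hypot(*o)<5 for o in out): print(bot.job_done())
E
```

```text
[array([0.59056986, 0.19573304]), array([ 2.79200901, -0.43015282])]
the job is handed in; nothing more can be done
None
```

The plug is seated upright against both rails, after I set it down free in the V mouth and pushed it home with about 10 N held for just over 1 s. By my estimate neither rail took more than about 10 N. The gripper is backed off, the other objects were not touched, and the job was handed in at about 17 s.

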